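Brake check on a kick scooter parked at the patio art table

ROBOT

A 6-joint arm with a two-finger parallel gripper is mounted at the origin on the work surface. World frame = base frame: x ahead of the robot, y to its left, z up, the work surface at z = 0. Lengths are in m, angles in degrees, forces in N, time in s.
With the tool pointing down it reaches from about 0.3 to 0.75 m from the base axis. Payload 8.5 kg.
Tool frame: the origin (TCP) lies midway between the tips of the shut fingers; the grasp point (between the pads) lies 19 mm behind it (env.hold_point_z is the distance from the TCP to the grasp point, in m); z points along the fingers, y is the line along which they close (so a half turn about z gives the same grasp; the last joint's range is limited). The gripper opens to 85 mm and grips with 20 to 120 N. Pads are 22 mm wide; open, the fingers measure 114 mm over their backs; the gripper's body (76 mm by 85 mm) begins 54 mm behind the grasp point. The pads swing forward as they close: fully open they stand 13 mm farther back than shut.
Start: joints at [-77.596, 21.807, 74.336, -0, 83.858, -12.336], TCP at [0.23, -0.5, 0.231] pointing down, gripper open.
Joint ranges: [-178.18, 178.18], [-50.72, 133.34], [12.68, 142.11], [-81.47, 261.47], [9.98, 163.14], [-165.26, 165.26]. Speed limits (degrees/s): [136.94, 136.94, 180, 180, 180, 180].

INTERFACE

Orientations are given as a 3x3 rotation matrix whose columns are the frame's x, y, z axes.
In Python, from rig import observe, get_image, camera_info, env gives the robot as it stands.
- The arm moves only by the tool drive_tool, never from a script. Its arguments are lists of equal length, an entry for each row: "offset": the shift along the tool's x, y, z in units of 40 mm (1.0 is 40 mm), a list of three; "turn": the turn, a rotation vector about the tool's x, y, z in units of 6 degrees (1.0 is 6 degrees), a list of three; "hand": the opening, from 0 (shut) to 1 (fully open). A call has exactly 10 rows; each row shifts and turns the commanded pose from where the row before left it, along the tool's axes as they then stand; what a row does not reach is not made up. A row lasts 1/8 s, in which the tool goes at most 62.5 mm and 10.7 degrees, less where a joint would pass 70% of its speed; a pose out of reach is approached as far as the arm can. A call is refused whole if a number of a shift passes 1 or a number of a turn 1, either way. A call with a gripper value outside its range is refused whole. The fingers move at their own pace and stop on an object; "newtons" is the grip in N (left out, the last holds). Time passes only in rows, so rows that do not move let the fingers close, or fill a call up. It gives the time, the measured TCP pose, the force, the opening and the grip force at its end, in the units of the state.
- observe(): the state, without advancing time (a new reading comes with each control period).
- get_image(name): name is "side" or "top"; returns the picture (420x560x3 uint8, blue, green, red); there is no depth.
- camera_info(name): a dict with "fx", "fy", "cx", "cy" (pixels), "world_to_cam" (4x4, takes a point from world to camera coordinates). Camera axes: x right, y down, z forward; pixel columns grow to the right and rows downward; lengths in m; the calibration is good to about 2 mm. A picture is of the moment at which its call begins. camera_info takes no time and is no camera call.
- env.close_job(): hands the job in; it is judged then, once.
The state is a dict: "time_s": time; "q": joint angles; "qvel": joint speeds; "joint_efforts": joint torques, N m; "position": TCP position; "tool_rot": TCP orientation; "ft_force": force on the tool from outside, world axes, zero at the start; "wrist_torque": the same for the moment, N m; "grip_width": finger opening in m; "gripper_force": force on a finger pad.
Only numpy, scipy, OpenCV 4.12 (cv2) and the standard library are available. Lean on these libraries where they do the work, as an engineer would, in place of code of your own. Each camera call takes 0.05 s, during which the arm holds its last target. There are 200 camera calls.

TASK

Check both hand brakes of the scooter parked at the far edge of the table, the left lever first and then the right one: with the outside of the fingers press the lever in towards the grip until it comes up firm against its stop, short of the grip, lean on it there with a firm push for about a second, then let it spring right back. Push only on the front of the levers, without pinching them or taking hold of the bar, do not wrench them, and leave the things on the table as they are.

Things in the scene. Friction and masses are not known exactly. Their poses are not given: they have to be found in the camera images.
- left_brake: brake unit on the left half of the bar as the robot sees it: a black clamp, fixed to the bar, with an aluminium lever. Origin on the bar's axis at the clamp, 61 to 75 mm from the bar's middle; axes as the handlebar's. The lever's upright pivot lies 34 mm in front (x -34 mm); the blade runs outwards from it (+y) for 115 mm at bar height, in front of the grip.
- left_press (a point): where to press the left lever: centre of the blade (9 mm thick, 14 mm tall), 85 mm out from the pivot; a 17 mm ball ends the blade 21 mm further out. x points in towards the grip, y along the blade, z up; moves with the lever. At rest it is 60 mm in front of the bar's axis, 39 mm clear of the grip.
- left_lever (a joint): left lever's angle: 0 at rest, grows as it is pressed in towards the grip (turning about -z). It is sprung: at the press point it takes 2.5 N to start and about 5 N to reach the stop, then it stops dead at 0.27 rad, with about 15 mm still between blade and grip (5 at the ball); pressing harder moves it no further; a firm check push is 12 to 25 N. Let go, it springs back to 0.
- right_brake: brake unit on the right half of the bar as the robot sees it: a black clamp, fixed to the bar, with an aluminium lever. Origin on the bar's axis at the clamp, 61 to 75 mm from the bar's middle; axes as the handlebar's. The lever's upright pivot lies 34 mm in front (x -34 mm); the blade runs outwards from it (-y) for 115 mm at bar height, in front of the grip.
- right_press (a point): where to press the right lever: centre of the blade (9 mm thick, 14 mm tall), 85 mm out from the pivot; a 17 mm ball ends the blade 21 mm further out. x points in towards the grip, y along the blade, z up; moves with the lever. At rest it is 60 mm in front of the bar's axis, 39 mm clear of the grip.
- right_lever (a joint): right lever's angle: 0 at rest, grows as it is pressed in towards the grip (turning about +z). It is sprung: at the press point it takes 2.5 N to start and about 5 N to reach the stop, then it stops dead at 0.22 rad, with about 19 mm still between blade and grip (9 at the ball); pressing harder moves it no further; a firm check push is 12 to 25 N. Let go, it springs back to 0.
- handlebar: level scooter handlebar, 424 mm wide, just beyond the table's far edge; rigid, does not turn. Origin: middle of the bar on its axis, 155 to 185 mm above the table; y along the bar, x away from the robot (levers are on the -x side), z up. Bar 22 mm thick; rubber grips 34 mm thick (flanges 39) from 88 to 212 mm either side of the middle; steering tube 27 to 44 mm thick runs down from the middle.
- water_bottle: bystander: clear water bottle with a cap, 64 mm across, 200 mm tall, stands on the table; origin under its centre
- lotion_bottle: bystander: small white bottle with a black cap, 38 mm across, 95 mm tall, stands on the table; origin under its centre
- ramekin: bystander: white ceramic dish, 84 mm across, 45 mm tall; origin under its centre
- tape_dispenser: bystander: desk tape dispenser, 115 x 48 mm, 62 mm tall; origin under its centre, x along its length
- marker_tray: bystander: shallow tray of marker pens, 175 x 85 mm, 22 mm tall; origin under its centre, x along the pens
- pastel_tin: bystander: closed flat tin, 129 x 89 mm, 33 mm tall; origin under its centre

How it is judged (in metres and radians):
On the way, in this order (a step that is already met when the one before it is completed fails the run):
1. the left lever is pressed against its stop with more than 9 N for 0.6 s (value of joint left_lever above 0.25 rad and contact force between the fingers and left_brake above 9 N), for 0.6 s.
2. the left lever has sprung back (value of joint left_lever below 0.03 rad), for 0.1 s.
3. the right lever is pressed against its stop with more than 9 N for 0.6 s (value of joint right_lever above 0.2 rad and contact force between the fingers and right_brake above 9 N), for 0.6 s.
At the end, for the whole second after the job is handed in: Both levers have been pressed home in turn (within 0.02 rad of the stop, more than 9 N, 0.6 s) and are back at rest (below 0.03 rad); every bystander is within 30 mm of where it stood (value of joint each of left_lever, right_lever below 0.03 rad and distance of each of water_bottle, lotion_bottle, ramekin, tape_dispenser, marker_tray, pastel_tin from where it was at the start of the episode below 0.03 m); the robot touches nothing.
It fails at once if a lever is wrenched: pushed with more than 40 N (contact force between the arm and left_brake above 40 N or contact force between the arm and right_brake above 40 N).
It fails at once if the bar or a grip is touched with more than 3 N (taken hold of, or squeezed together with the lever) (contact force between any of the fingers, the arm and handlebar above 3 N).
It fails at once if a lever is pinched or hooked: the fingers push on it with the grasp point over the blade or behind it, not in front ((contact force between the fingers and left_brake above 2 N and x of the grasp point in the frame of left_press above -0.006 m) or (contact force between the fingers and right_brake above 2 N and x of the grasp point in the frame of right_press above -0.006 m)).
It fails at once if a bystander is moved by more than 30 mm, tipped or lifted (distance of any of water_bottle, lotion_bottle, ramekin, tape_dispenser, marker_tray, pastel_tin from where it was at the start of the episode above 0.03 m or angle between any of water_bottle, lotion_bottle, ramekin, tape_dispenser, marker_tray, pastel_tin's own z axis and vertical above 0.5 rad).
It also fails if it takes over 64 s, if anything falls off the work surface, if the arm or the gripper's body presses on something with over 40 N, if the wrist force passes 120 N, or if a joint passes its speed limit or range.

## Working session

There is one attempt and no reset: what is moved stays moved. The work goes in short steps, Python scripts to look and compute and a tool call to move; the robot and the scene stay as the last step left them, time stands still between calls to the robot, and variables do not carry over. Pictures are saved under pics/ and viewed, at most 10 in all, crops included, and the job is handed in when it is done.

Besides the shell and the picture viewer there is one more tool, called as a command line: name --argument value ..., lists and objects as JSON in quotes. drive_tool: Moves the arm, as the interface text tells. Its arguments: {"type":"object","properties":{"offset":{"type":"array"},"turn":{"type":"array"},"hand":{"type":"array"},"newtons":{"type":"number"}},"required":["offset","turn","hand"]}

```bash
mkdir -p pics; python3 - <<'E'
from rig import observe,get_image,camera_info,env
import cv2,numpy as np
np.set_printoptions(precision=4,suppress=True)
for n in("side","top"):
    cv2.imwrite(f"pics/{n}0.png",get_image(n)); c=camera_info(n); print(n,c["fx"],c["fy"],c["cx"],c["cy"]);print(c["world_to_cam"])
s=observe(); print(s["time_s"],s["position"],s["tool_rot"],s["ft_force"],s["grip_width"],env.hold_point_z)
E
```

```text
side 540.4479301783877 540.4479301783877 280.92839747249724 210.47822394504897
[[ 0.9661 -0.2581  0.0083 -0.4961]
 [-0.1165 -0.4642 -0.878   0.1789]
 [ 0.2305  0.8473 -0.4785  1.3779]
 [ 0.      0.      0.      1.    ]]
top 465.1713236509445 465.1713236509445 277.10303890492344 206.45150738204904
[[ 0.0281 -0.9996 -0.0091  0.0067]
 [-0.9984 -0.0276 -0.0503  0.5291]
 [ 0.05    0.0105 -0.9987  1.2234]
 [ 0.      0.      0.      1.    ]]
0.1 [ 0.2301 -0.4992  0.2308] [[ 0.9082  0.4185 -0.0003]
 [ 0.4185 -0.9082  0.0013]
 [ 0.0003 -0.0013 -1.    ]] [0.6772 0.6227 0.4104] 0.08502951274744748 0.0187
```

View pics/side0.png

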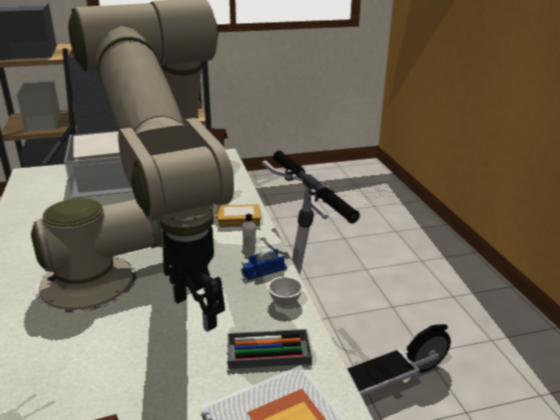

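View pics/top0.png

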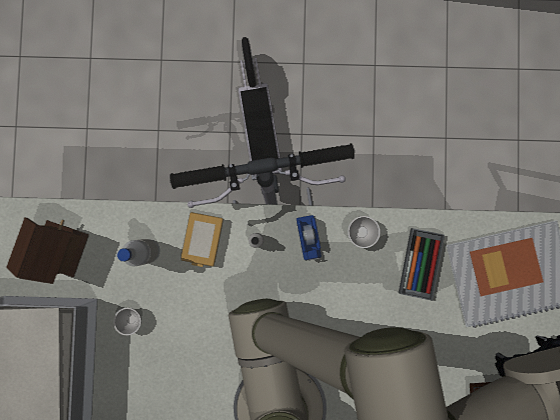

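The side view shows the bar from about (278,155) to (355,215). The top view shows the grips from (172,181) to (354,151), with the lever balls near (192,204) and (342,179). I'll take enlarged crops to get these points more exactly.

```bash
python3 - <<'E'
import cv2,numpy as np
t=cv2.imread("pics/top0.png")[135:225,160:365]; s=cv2.imread("pics/side0.png")[140:235,250:370]
a=cv2.resize(t,None,fx=3.9,fy=3.9,interpolation=cv2.INTER_CUBIC)
cv2.imwrite("pics/tc.png",a)
cv2.imwrite("pics/sc.png",cv2.resize(s,None,fx=6,fy=6,interpolation=cv2.INTER_CUBIC))
E
```

```text
(no output)
```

View pics/tc.png

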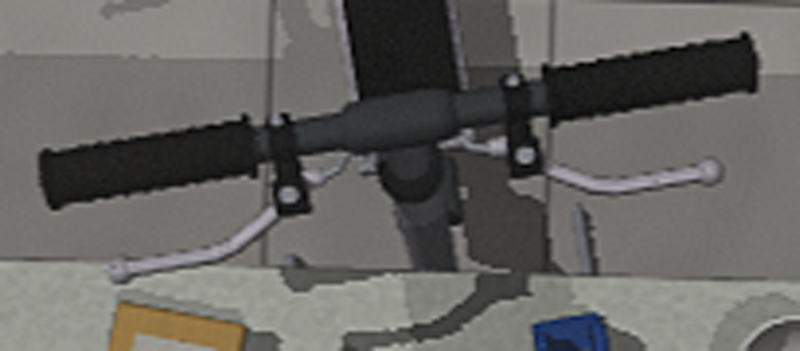

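View pics/sc.png

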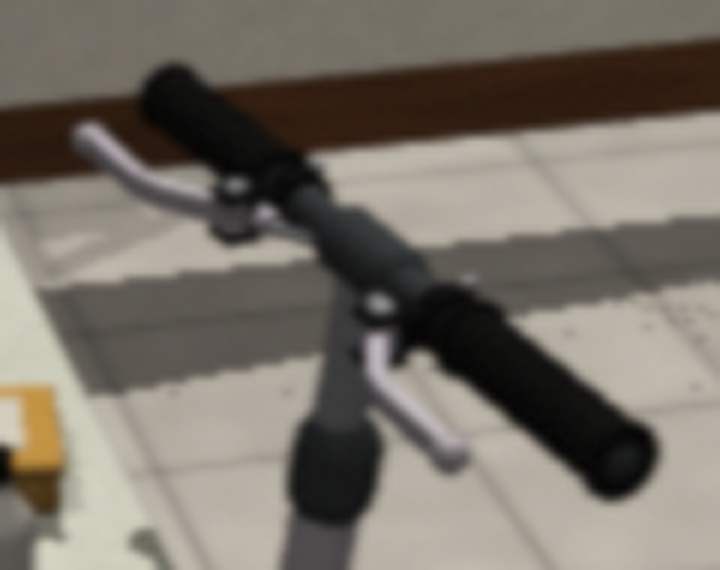

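The top crop shows the left ball at (121,271), the right ball at (711,171), and the grip ends at (50,180) and (750,63). In the side crop the balls are at (88,137) and (453,453), and the right grip's end face is at (628,460). I'll triangulate these.

```bash
cat > h.py <<'E'
import numpy as np
from rig import camera_info
C={n:camera_info(n) for n in("top","side")}
def ray(n,u):
    c=C[n];M=np.array(c["world_to_cam"]);R=M[:3,:3];o=-R.T@M[:3,3]
    d=R.T@np.array([(u[0]-c["cx"])/c["fx"],(u[1]-c["cy"])/c["fy"],1]);return o,d/np.linalg.norm(d)
def tri(a,b):
    A=np.zeros((3,3));y=np.zeros(3);r=[ray("top",a),ray("side",b)]
    for o,d in r: P=np.eye(3)-np.outer(d,d);A+=P;y+=P@o
    x=np.linalg.solve(A,y);return x,[np.linalg.norm((np.eye(3)-np.outer(d,d))@(x-o)) for o,d in r]
def plane(n,u,z): o,d=ray(n,u);return o+d*(z-o[2])/d[2]
T=lambda u,v:((u+.5)/3.9-.5+160,(v+.5)/3.9-.5+135)
S=lambda u,v:((u+.5)/6-.5+250,(v+.5)/6-.5+140)
E
python3 - <<'E'
from h import *
np.set_printoptions(precision=4,suppress=True)
for n,a,b in[("Lball",(121,271),(88,137)),("Rball",(711,171),(453,453)),("Rend",(755,62),(628,460)),("Lend",(45,181),(172,88))]:
    print(n,*tri(T(*a),S(*b)))
for z in(.155,.165,.175,.185):
    l=plane("top",T(45,181),z);r=plane("top",T(755,62),z);print(z,l,r,np.linalg.norm(l-r),np.degrees(np.arctan2(*(l-r)[:2])))
    lb=plane("top",T(121,271),z);rb=plane("top",T(711,171),z);m=(l+r)/2;Y=(l-r)/np.linalg.norm(l-r);X=np.array([Y[1],-Y[0],0])
    for p in(lb,rb):print("   ball",p,"in bar x,y",(p-m)@X,(p-m)@Y)
    for p in((289,195),(525,156)):p=plane("top",T(*p),z+.012);print("   piv",p,(p-m)@X,(p-m)@Y)
E
```

```text
Lball [0.5198 0.2189 0.1808] [np.float64(0.00035982401332255857), np.float64(0.0003598240133225994)]
Rball [ 0.5892 -0.1278  0.1804] [np.float64(0.00022603060987897412), np.float64(0.00022603060987891278)]
Rend [ 0.6549 -0.1525  0.1814] [np.float64(0.0006675844952794521), np.float64(0.0006675844952793778)]
Lend [0.5732 0.2652 0.1827] [np.float64(0.0011283736677409554), np.float64(0.001128373667741218)]
0.155 [0.5748 0.2721 0.155 ] [ 0.6589 -0.1562  0.155 ] 0.43652529267795054 -11.105138622642897
   ball [0.5215 0.2239 0.155 ] in bar x,y -0.061638550217835576 0.18124480598802725
   ball [ 0.5918 -0.131   0.155 ] in bar x,y -0.06095971674624823 -0.1805799811093449
   piv [0.5692 0.1225 0.167 ] -0.03433506512398687 0.07255480317256434
   piv [ 0.5965 -0.0181  0.167 ] -0.03466140746757995 -0.07067618568076162
0.165 [0.5738 0.2697 0.165 ] [ 0.6572 -0.1547  0.165 ] 0.4325331040245494 -11.105138622642903
   ball [0.521 0.222 0.165] in bar x,y -0.06107484239856534 0.17958725379096105
   ball [ 0.5907 -0.1297  0.165 ] in bar x,y -0.0604022171154343 -0.1789285089868624
   piv [0.5683 0.1215 0.
[... 238 characters left out ...]
  0.175 ] in bar x,y -0.06051113457929512 0.17792970159389487
   ball [ 0.5896 -0.1284  0.175 ] in bar x,y -0.059844717484620225 -0.17727703686437996
   piv [0.5673 0.1204 0.187 ] -0.0337318907614815 0.07120901039553898
   piv [ 0.5941 -0.0176  0.187 ] -0.03405219782320851 -0.06937310555895673
0.185 [0.5719 0.2649 0.185 ] [ 0.6536 -0.1517  0.185 ] 0.42454872671774707 -11.1051386226429
   ball [0.52  0.218 0.185] in bar x,y -0.05994742676002502 0.17627214939682861
   ball [ 0.5884 -0.1272  0.185 ] in bar x,y -0.059287217853806196 -0.17562556474189753
   piv [0.5664 0.1194 0.197 ] -0.03343030358022871 0.07053611400702625
   piv [ 0.5929 -0.0173  0.197 ] -0.03374759300102279 -0.0687215654980543
```

The two views agree to within about 1 mm:
- Bar axis at z ≈ 0.181, yawed 11.1°, middle at (0.613, 0.0565).
- Measured bar width ≈ 425 mm against 424 mm given, and lever balls 106 mm from their pivots.
- Left press point ≈ (0.524, 0.197), right ≈ (0.584, -0.107).

I'll press with shut fingers pointing down, pushing along tool x.

drive_tool --offset '[[0,0,-0.18],[0,0,-0.18],[0,0,-0.18],[0,0,-0.18],[0.39,-0.82,0],[0.39,-0.82,0],[0.39,-0.82,0],[0.39,-0.82,0],[0.39,-0.82,0],[0.39,-0.82,0]]' --turn '[[0,0,0.82],[0,0,0.82],[0,0,0.82],[0,0,0.82],[0,0,0],[0,0,0],[0,0,0],[0,0,0],[0,0,0],[0,0,0]]' --hand '[0,0,0,0,0,0,0,0,0,0]' --newtons 60

```text
time_s: 1.35
position: [0.3063, -0.2939, 0.2599]
tool_rot: [[0.996, 0.088, -0.0], [0.088, -0.996, 0.001], [-0.0, -0.001, -1.0]]
ft_force: [0.9, 0.6, 0.1]
grip_width: -0.0001
gripper_force: 0.0
```

drive_tool --offset '[[0.39,-0.82,0],[0.39,-0.82,0],[0.39,-0.82,0],[0.39,-0.82,0],[0.39,-0.82,0],[0.39,-0.82,0],[0.39,-0.82,0],[0.39,-0.82,0],[0.39,-0.82,0],[0.39,-0.82,0]]' --turn '[[0,0,0],[0,0,0],[0,0,0],[0,0,0],[0,0,0],[0,0,0],[0,0,0],[0,0,0],[0,0,0],[0,0,0]]' --hand '[0,0,0,0,0,0,0,0,0,0]'

```text
time_s: 2.6
position: [0.4326, 0.0465, 0.2599]
tool_rot: [[0.996, 0.088, -0.001], [0.088, -0.996, 0.0], [-0.001, -0.0, -1.0]]
ft_force: [0.7, 0.1, -0.4]
grip_width: -0.0003
gripper_force: 0.0
```

drive_tool --offset '[[0.3,-0.67,0],[0.3,-0.67,0],[0.3,-0.67,0],[0.3,-0.67,0],[0.3,-0.67,0],[0,0,0.62],[0,0,0.62],[0,0,0.62],[0,0,0.62],[0,0,0]]' --turn '[[0,0,0],[0,0,0],[0,0,0],[0,0,0],[0,0,0],[0,0,0],[0,0,0],[0,0,0],[0,0,0],[0,0,0]]' --hand '[0,0,0,0,0,0,0,0,0,0]'

```text
time_s: 3.85
position: [0.4795, 0.1839, 0.1595]
tool_rot: [[0.996, 0.088, -0.004], [0.088, -0.996, -0.001], [-0.004, 0.0, -1.0]]
ft_force: [0.5, -0.3, 0.2]
grip_width: -0.0
gripper_force: 0.0
```

```bash
python3 - <<'E'
from rig import observe,get_image
import cv2
s=get_image("side")[110:240,210:370];cv2.imwrite("pics/s1.png",cv2.resize(s,None,fx=4.5,fy=4.5,interpolation=cv2.INTER_CUBIC))
o=observe();print(o["position"],o["ft_force"])
E
```

```text
[0.48030674 0.18400216 0.16081284] [-0.24237561  0.17104609  1.09329613]
```

View pics/s1.png

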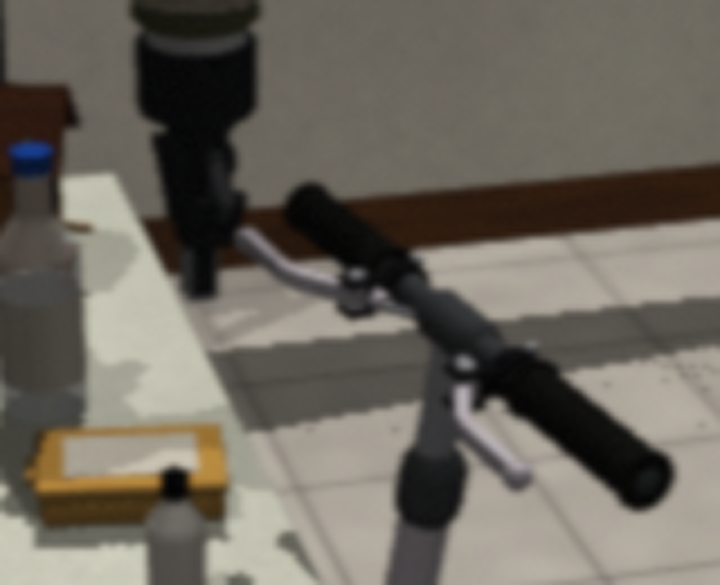

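The shut fingers stand in front of the left blade with the tip at about (200,290), and the gripper knuckles sit higher than the bar. Nothing is touching yet, so I'll start the slow approach.

drive_tool --offset '[[0.12,-0.013,0],[0.12,-0.013,0],[0.12,-0.013,0],[0.12,-0.013,0],[0.12,-0.013,0],[0.1,-0.02,0],[0.1,-0.02,0],[0.1,-0.02,0],[0.1,-0.02,0],[0,0,0]]' --turn '[[0,0,0],[0,0,0],[0,0,0],[0,0,0],[0,0,0],[0,0,0],[0,0,0],[0,0,0],[0,0,0],[0,0,0]]' --hand '[0,0,0,0,0,0,0,0,0,0]'

```text
time_s: 5.15
position: [0.5191, 0.1939, 0.1607]
tool_rot: [[0.996, 0.089, -0.002], [0.089, -0.996, 0.001], [-0.002, -0.001, -1.0]]
ft_force: [-5.7, 2.6, 1.3]
grip_width: 0.0004
gripper_force: 2.7
```

drive_tool --offset '[[0.08,-0.02,0],[0.08,-0.02,0],[0.08,-0.02,0],[0.04,-0.01,0],[0,0,0],[0,0,0],[0,0,0],[0,0,0],[0,0,0],[0,0,0]]' --turn '[[0,0,0],[0,0,0],[0,0,0],[0,0,0],[0,0,0],[0,0,0],[0,0,0],[0,0,0],[0,0,0],[0,0,0]]' --hand '[0,0,0,0,0,0,0,0,0,0]'

```text
time_s: 6.4
position: [0.5293, 0.1981, 0.1606]
tool_rot: [[0.996, 0.089, -0.003], [0.089, -0.996, 0.001], [-0.003, -0.002, -1.0]]
ft_force: [-7.5, 5.4, 2.0]
grip_width: 0.0001
gripper_force: 4.0
```

drive_tool --offset '[[0.03,-0.003,0],[0.03,-0.003,0],[0,0,0],[0,0,0],[0,0,0],[0,0,0],[0,0,0],[0,0,0],[0,0,0],[0,0,0]]' --turn '[[0,0,0],[0,0,0],[0,0,0],[0,0,0],[0,0,0],[0,0,0],[0,0,0],[0,0,0],[0,0,0],[0,0,0]]' --hand '[0,0,0,0,0,0,0,0,0,0]'

```text
time_s: 7.65
position: [0.5301, 0.1984, 0.1605]
tool_rot: [[0.996, 0.089, -0.007], [0.089, -0.996, 0.001], [-0.007, -0.001, -1.0]]
ft_force: [-14.9, 2.7, 4.3]
grip_width: -0.0
gripper_force: 7.6
```

The force rose to 15 N with almost no travel, so the lever is on its stop. I'll lean slightly harder and hold.

drive_tool --offset '[[0.02,0,0],[0,0,0],[0,0,0],[0,0,0],[0,0,0],[0,0,0],[0,0,0],[0,0,0],[0,0,0],[0,0,0]]' --turn '[[0,0,0],[0,0,0],[0,0,0],[0,0,0],[0,0,0],[0,0,0],[0,0,0],[0,0,0],[0,0,0],[0,0,0]]' --hand '[0,0,0,0,0,0,0,0,0,0]'

```text
time_s: 8.9
position: [0.5303, 0.1984, 0.1605]
tool_rot: [[0.996, 0.089, -0.009], [0.089, -0.996, 0.0], [-0.009, -0.001, -1.0]]
ft_force: [-17.3, 2.9, 6.4]
grip_width: -0.0002
gripper_force: 9.1
```

```bash
python3 - <<'E'
from rig import observe,get_image
import cv2
i=get_image("top");cv2.imwrite("pics/t2.png",cv2.resize(i[120:270,100:360],None,fx=3,fy=3,interpolation=cv2.INTER_CUBIC))
print(observe()["ft_force"])
E
```

```text
[-18.72151896   3.6134932    6.20012933]
```

View pics/t2.png

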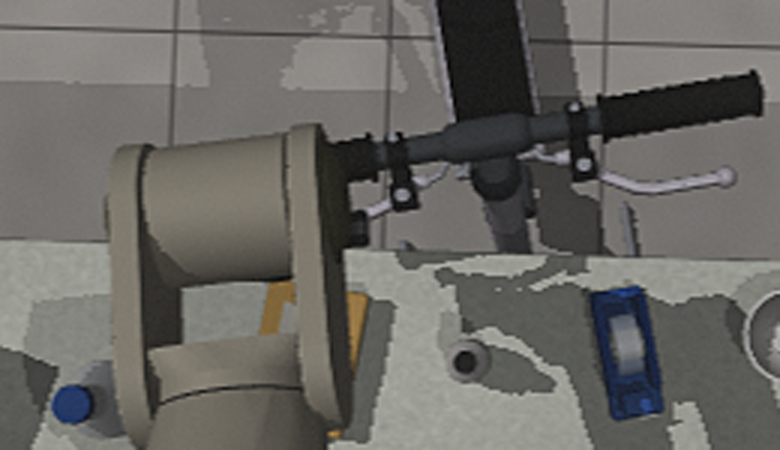

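The left lever is hidden under the arm in this view. It has held against a hard stop at about 18 N for over a second, at the expected place: the fingers' front face sits 43 mm in front of the bar axis, against 41 mm expected. I'll release it, back off and rise.

drive_tool --offset '[[-0.2,0,0],[-0.3,0,0],[-0.4,0,0],[-0.4,0,0],[-0.45,0,0],[0,0,-0.62],[0,0,-0.62],[0,0,-0.62],[0,0,-0.62],[0,0,0]]' --turn '[[0,0,0],[0,0,0],[0,0,0],[0,0,0],[0,0,0],[0,0,0],[0,0,0],[0,0,0],[0,0,0],[0,0,0]]' --hand '[0,0,0,0,0,0,0,0,0,0]'

```text
time_s: 10.2
position: [0.4649, 0.1916, 0.2616]
tool_rot: [[0.996, 0.088, 0.005], [0.088, -0.996, 0.001], [0.005, -0.0, -1.0]]
ft_force: [-0.0, -0.1, 0.1]
grip_width: -0.0003
gripper_force: 0.0
```

drive_tool --offset '[[0.118,0.772,0],[0.118,0.772,0],[0.118,0.772,0],[0.118,0.772,0],[0.118,0.772,0],[0.118,0.772,0],[0.118,0.772,0],[0.118,0.772,0],[0.118,0.772,0],[0.118,0.772,0]]' --turn '[[0,0,0],[0,0,0],[0,0,0],[0,0,0],[0,0,0],[0,0,0],[0,0,0],[0,0,0],[0,0,0],[0,0,0]]' --hand '[0,0,0,0,0,0,0,0,0,0]'

```text
time_s: 11.45
position: [0.5384, -0.1129, 0.2588]
tool_rot: [[0.996, 0.088, -0.001], [0.088, -0.996, 0.001], [-0.001, -0.001, -1.0]]
ft_force: [-0.0, 0.2, -0.5]
grip_width: -0.0001
gripper_force: 0.0
```

drive_tool --offset '[[0,0,0],[0,0,0],[0,0,0.62],[0,0,0.62],[0,0,0.62],[0,0,0.62],[0,0,0],[0,0,0],[0,0,0],[0,0,0]]' --turn '[[0,0,-1],[0,0,-1],[0,0,0],[0,0,0],[0,0,0],[0,0,0],[0,0,0],[0,0,0],[0,0,0],[0,0,0]]' --hand '[0,0,0,0,0,0,0,0,0,0]'

```text
time_s: 12.7
position: [0.5386, -0.1121, 0.1615]
tool_rot: [[0.956, 0.293, 0.001], [0.293, -0.956, -0.001], [0.001, 0.001, -1.0]]
ft_force: [0.3, -0.7, -0.8]
grip_width: 0.0
gripper_force: 0.0
```

```bash
python3 - <<'E'
from rig import observe,get_image
import cv2
i=get_image("top");cv2.imwrite("pics/t3.png",cv2.resize(i[120:270,100:360],None,fx=3,fy=3,interpolation=cv2.INTER_CUBIC))
print(observe()["ft_force"],observe()["position"])
E
```

```text
[ 0.73691347 -0.01199397  0.11267998] [ 0.53853599 -0.11202574  0.16141062]
```

View pics/t3.png

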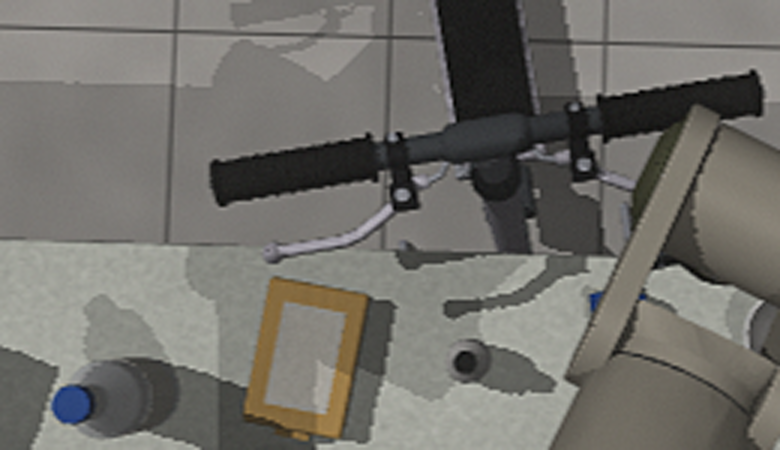

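The left lever is back at rest, with its ball at (272,254) as at the start, and the bystanders are undisturbed. Next is the right lever.

drive_tool --offset '[[0.12,0.013,0],[0.12,0.013,0],[0.12,0.013,0],[0.12,0.013,0],[0.12,0.013,0],[0.1,0.02,0],[0.1,0.02,0],[0.1,0.02,0],[0.08,0.02,0],[0,0,0]]' --turn '[[0,0,0],[0,0,0],[0,0,0],[0,0,0],[0,0,0],[0,0,0],[0,0,0],[0,0,0],[0,0,0],[0,0,0]]' --hand '[0,0,0,0,0,0,0,0,0,0]'

```text
time_s: 14.0
position: [0.5774, -0.1067, 0.1609]
tool_rot: [[0.956, 0.293, -0.001], [0.293, -0.956, -0.001], [-0.001, 0.001, -1.0]]
ft_force: [-3.6, -4.3, 0.7]
grip_width: 0.0001
gripper_force: 2.5
```

drive_tool --offset '[[0.06,0.015,0],[0.06,0.015,0],[0.04,0.01,0],[0,0,0],[0,0,0],[0,0,0],[0,0,0],[0,0,0],[0,0,0],[0,0,0]]' --turn '[[0,0,0],[0,0,0],[0,0,0],[0,0,0],[0,0,0],[0,0,0],[0,0,0],[0,0,0],[0,0,0],[0,0,0]]' --hand '[0,0,0,0,0,0,0,0,0,0]'

```text
time_s: 15.25
position: [0.5837, -0.1068, 0.1609]
tool_rot: [[0.956, 0.293, -0.001], [0.293, -0.956, -0.002], [-0.002, 0.001, -1.0]]
ft_force: [-3.9, -6.7, 1.3]
grip_width: -0.0002
gripper_force: 3.3
```

drive_tool --offset '[[0.04,0.004,0],[0.03,0.003,0],[0,0,0],[0,0,0],[0,0,0],[0,0,0],[0,0,0],[0,0,0],[0,0,0],[0,0,0]]' --turn '[[0,0,0],[0,0,0],[0,0,0],[0,0,0],[0,0,0],[0,0,0],[0,0,0],[0,0,0],[0,0,0],[0,0,0]]' --hand '[0,0,0,0,0,0,0,0,0,0]'

```text
time_s: 16.5
position: [0.5865, -0.1066, 0.1609]
tool_rot: [[0.956, 0.292, -0.001], [0.292, -0.956, -0.002], [-0.002, 0.002, -1.0]]
ft_force: [-4.6, -8.8, 0.3]
grip_width: 0.0002
gripper_force: 3.8
```

drive_tool --offset '[[0.03,0.01,0],[0.03,0.01,0],[0,0,0],[0,0,0],[0,0,0],[0,0,0],[0,0,0],[0,0,0],[0,0,0],[0,0,0]]' --turn '[[0,0,0],[0,0,0],[0,0,0],[0,0,0],[0,0,0],[0,0,0],[0,0,0],[0,0,0],[0,0,0],[0,0,0]]' --hand '[0,0,0,0,0,0,0,0,0,0]'

```text
time_s: 17.75
position: [0.587, -0.1066, 0.1607]
tool_rot: [[0.956, 0.293, -0.007], [0.293, -0.956, -0.002], [-0.007, 0.0, -1.0]]
ft_force: [-15.8, -7.7, 5.1]
grip_width: -0.0001
gripper_force: 8.7
```

Now it is on the stop, with about 17 N. I'll lean a touch harder and hold.

drive_tool --offset '[[0.01,0,0],[0,0,0],[0,0,0],[0,0,0],[0,0,0],[0,0,0],[0,0,0],[0,0,0],[0,0,0],[0,0,0]]' --turn '[[0,0,0],[0,0,0],[0,0,0],[0,0,0],[0,0,0],[0,0,0],[0,0,0],[0,0,0],[0,0,0],[0,0,0]]' --hand '[0,0,0,0,0,0,0,0,0,0]'

```text
time_s: 19.0
position: [0.5871, -0.1066, 0.1607]
tool_rot: [[0.956, 0.292, -0.007], [0.292, -0.956, -0.002], [-0.008, 0.0, -1.0]]
ft_force: [-16.5, -9.2, 4.2]
grip_width: -0.0002
gripper_force: 9.6
```

drive_tool --offset '[[-0.2,0,0],[-0.3,0,0],[-0.4,0,0],[-0.4,0,0],[-0.45,0,0],[0,0,-0.62],[0,0,-0.62],[0,0,-0.62],[0,0,-0.62],[0,0,0]]' --turn '[[0,0,0],[0,0,0],[0,0,0],[0,0,0],[0,0,0],[0,0,0],[0,0,0],[0,0,0],[0,0,0],[0,0,0]]' --hand '[0,0,0,0,0,0,0,0,0,0]'

```text
time_s: 20.25
position: [0.5235, -0.1258, 0.2617]
tool_rot: [[0.956, 0.294, 0.004], [0.294, -0.956, -0.002], [0.004, 0.003, -1.0]]
ft_force: [0.3, 0.4, -1.0]
grip_width: 0.0
gripper_force: 0.0
```

drive_tool --offset '[[-0.6,0.6,0],[-0.6,0.6,0],[-0.6,0.6,0],[-0.6,0.6,0],[-0.6,0.6,0],[0,0,0],[0,0,0],[0,0,0],[0,0,0],[0,0,0]]' --turn '[[0,0,0],[0,0,0],[0,0,0],[0,0,0],[0,0,0],[0,0,0],[0,0,0],[0,0,0],[0,0,0],[0,0,0]]' --hand '[0,0,0,0,0,0,0,0,0,0]'

```text
time_s: 21.5
position: [0.4436, -0.2752, 0.2601]
tool_rot: [[0.956, 0.294, 0.0], [0.294, -0.956, -0.0], [0.0, 0.0, -1.0]]
ft_force: [-1.2, -0.0, 0.6]
grip_width: 0.0004
gripper_force: 0.0
```

```bash
python3 - <<'E'
from rig import observe,get_image
import cv2
cv2.imwrite("pics/t4.png",get_image("top"))
print(observe()["ft_force"],observe()["position"])
E
```

```text
[ 0.37278565 -0.23112435 -0.08952873] [ 0.44353964 -0.27524159  0.26011644]
```

View pics/t4.png

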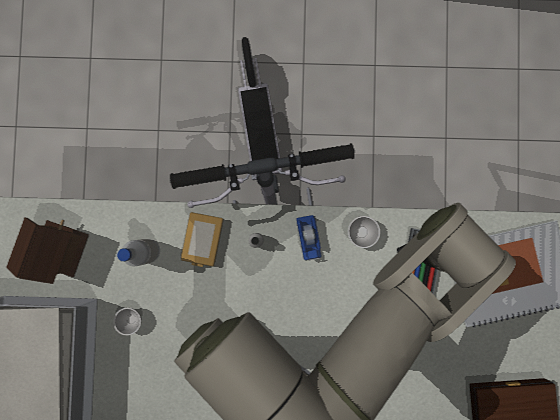

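Both levers are back at rest, with the balls at (192,204) and (342,179) as in the first picture. The bystanders in view stand where they did, the marker tray is partly hidden under the arm, and nothing is touching the robot. I'll hand the job in.

```bash
python3 -c "
from rig import env
print(env.close_job())"
```

```text
the job is handed in; nothing more can be done
None
```

I pressed the left lever and then the right against their stops, held each for over a second at about 18 N, and let both spring back to rest; nothing on the table looked moved, and the job is handed in (no verdict was returned).

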